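Set the drill jig's sliding fence with a gauge blade

TASK

Set the drill jig to the wider of the two flat steel gauge blades: lay that blade flat on the jig's plate and push it, tapered nose first, into the gap between the two fences and under the drill-bush arm until its square tail end is flush with the fences' entry ends. Then slide the movable fence up snug against the blade, and leave both like that. Leave the narrower blade and the screwdriver where they lie.

Things in the scene. Friction and masses are not known exactly. Their poses are not given: they have to be found in the camera images.
- jig: Drill jig fixed to the bench: dark steel plate 12 mm thick carrying two parallel aluminium fences. Origin: bench level, at the gap's entry end, on the fixed fence's inner face. +x runs along the gap, inwards; +y from the fixed to the movable fence; z up. Plate: x -110..140, y -75..115 mm (x below 0: open apron). Fixed fence: x 0..130, y -18..0, 26 mm above the plate. Gap open at both ends.
- bush_arm (a point): Top of the fixed drill-bush arm, over the gap: 75 mm along jig x, 19 mm along jig y, 46 mm above the plate. The aluminium arm spans jig x 55..95, y -63..34 mm; inside the gap (y 6..34 mm) its underside is 16 mm above the plate, so the blade must slide in under it.
- fence (a joint): Movable fence, a 130 x 18 mm aluminium bar 26 mm tall on the plate at jig x 0..130, parallel to the fixed one. Slides along jig y, stays where left (friction about 3 N). Value in m, growing as it closes (jig -y): gap = 62 mm minus value; starts at 0 to 0.010, is 0.020 when both fences just touch the 42 mm blade; travel ends at 0.035.
- fence_push (a point): Middle of the movable fence's outer face, 65 mm along its length and 13 mm above the plate (13 mm below the fence's top); pushing here towards the fixed fence (jig -y) closes the gap. Its axes are parallel to the jig's.
- wide_blade: The wider flat steel gauge blade, 160 mm long, 42 mm wide, 10 mm thick, about 0.45 kg (varies 0.36-0.59), lying flat on the bench. Origin: underside, mid-length, on its centre line; +x points to the tapered nose, y across its width, z up. Parallel-sided from the square tail (x -80) to x 45 mm, then tapering to 22 mm wide at the nose (x 80).
- wide_blade_tail (a point): Middle of the square tail end face of the wide blade, at half its thickness (5 mm up), 80 mm behind the blade's origin.
- wide_blade_nose (a point): Middle of the tapered nose end of the wide blade, at half its thickness, 80 mm ahead of the blade's origin.
- narrow_blade: The other gauge blade, same steel, length, thickness and outline but 26 mm wide; leave it. Origin and axes as for the wide blade. The two blades lie one on each side of the jig, either way round.
- screwdriver: Bystander: screwdriver 200 mm long, lying along its x; origin under its middle.
Mind the look-alikes: they are no part of the job. Leave any pink or red look-alike of the wide_blade alone.

How it is judged (in metres and radians):
On the way, in this order (a step that is already met when the one before it is completed fails the run):
1. the wide blade lies in the gap, nose first, its tail flush with the fences' entry ends within 5 mm (z of wide_blade_tail in the frame of jig between 0.012 and 0.021 m and z of wide_blade_nose in the frame of jig between 0.012 and 0.021 m and y of wide_blade_tail in the frame of jig between 0.012 and 0.05 m and y of wide_blade_nose in the frame of jig between 0.008 and 0.054 m and x of wide_blade_tail in the frame of jig between -0.005 and 0.005 m and x of wide_blade_nose in the frame of jig above 0.145 m), for 0.2 s.
2. the movable fence is snug against the blade, which is still flush (all of step 1 and value of joint fence between 0.0183 and 0.022 m), for 0.2 s.
At the end, for the whole second after the job is handed in: The wide blade lies flat on the jig's plate between the fences, nose inwards under the bush arm, its tail end flush with the fences' entry ends within 5 mm; the movable fence is closed against it (gap at most 43.7 mm for the 42 mm blade); both released and at rest (all of step 2 and linear speed of wide_blade below 0.01 m/s and velocity of joint fence between -0.005 and 0.005 m/s); the robot touches nothing.
It fails at once if the narrower blade is moved more than 25 mm (distance of narrow_blade from where it was at the start of the episode above 0.025 m).
It fails at once if the screwdriver is moved more than 25 mm (distance of screwdriver from where it was at the start of the episode above 0.025 m).
It also fails if it takes over 67 s, if anything falls off the work surface, if the arm or the gripper's body presses on something with over 40 N, if the wrist force passes 120 N, or if a joint passes its speed limit or range.

ROBOT

A 6-joint arm with a two-finger parallel gripper is mounted at the origin on the work surface. World frame = base frame: x ahead of the robot, y to its left, z up, the work surface at z = 0. Lengths are in m, angles in degrees, forces in N, time in s.
With the tool pointing down it reaches from about 0.35 to 0.85 m from the base axis. Payload 8.1 kg.
Tool frame: the origin (TCP) lies midway between the tips of the shut fingers; the grasp point (between the pads) lies 19 mm behind it; z points along the fingers, y is the direction in which the jaws open and shut (so a half turn about z gives the same grasp; the last joint's range is limited). The gripper opens to 93 mm and grips with 3 to 60 N. Pads are 15 mm wide; open, the fingers measure 128 mm over their backs; the gripper's body (75 mm by 188 mm) begins 65 mm behind the grasp point.
Start: joints at [61.513, 7.471, 85.268, -0, 87.261, -4.893], TCP at [0.24, 0.55, 0.219] pointing down, gripper open.
Joint ranges: [-169.43, 169.43], [-51.17, 129.36], [1.28, 143.12], [-76.62, 256.62], [0, 156.53], [-152.29, 152.29]. Speed limits (degrees/s): [136.94, 136.94, 159.86, 180, 180, 180].

INTERFACE

Orientations are given as [roll, pitch, yaw] about the fixed x, y, z axes, in that order (R = Rz(yaw) Ry(pitch) Rx(roll)).
In Python, from station import manip gives the robot as it stands. The module is installed in compiled form; this text tells all that it offers.
- The arm moves only by the tool servo_tool, never from a script. Its argument "plan" is text: rows parted by semicolons, each of 7 numbers parted by spaces: the shift along the tool's x, y, z in mm, then the turn, a rotation vector about the tool's x, y, z in rad, then the opening, from 0 (shut) to 1 (fully open). In form: x y z rx ry rz grip; .... A call has 1 to 12 rows; each row is the pose to reach, as a shift and turn from the pose measured when the call began, along the tool's axes at that moment; what a row does not reach only later rows make up. A row lasts 1/8 s, in which the tool goes at most 62.5 mm and 10.7 degrees, less where a joint would pass 70% of its speed; a pose out of reach is approached as far as the arm can. A call with a gripper value outside its range is refused whole. The fingers move at their own pace and stop on an object; "force" is the grip in N (left out, the last holds). Time passes only in rows, so rows that repeat a pose let the fingers close. It gives the time, the measured TCP pose, the force and the opening at its end, in the units of the state.
- manip.observe(): the state, without advancing time (a new reading comes with each control period).
- manip.snapshot(name): name is "scene" or "top" or "wrist"; returns the picture (400x640x3 uint8, red, green, blue); there is no depth.
- manip.get_calibration(name): a dict with "K" (3x3 intrinsics, pixels), "k1" (the pictures are not rectified: a ray, as slopes to the right and down, at radius r is drawn at 1 + k1 r^2 times it, then the intrinsics apply), "position" and "attitude" of the camera in the world; the wrist camera has in their place "mount" (4x4, takes a point from camera to tool coordinates, whose origin is the TCP and whose axes are the flange's). Camera axes: x right, y down, z forward; pixel columns grow to the right and rows downward; lengths in m; the calibration is good to about 2 mm. A picture is of the moment at which its call begins: read the wrist's pose just before it. get_calibration takes no time and is no camera call.
- manip.hand_in(): hands the job in, once; it reports no verdict.
The state is a dict: "time": time; "q": joint angles; "joint_velocities": joint speeds; "joint_torque": joint torques, N m; "position": TCP position; "ee_rot": TCP orientation; "ft_force": force on the tool from outside, world axes, zero at the start; "torque": the same for the moment, N m; "opening": opening from 0.0 (shut) to 1.0 (fully open).
Only numpy, scipy, OpenCV 4.12 (cv2) and the standard library are available. Lean on these libraries where they do the work, as an engineer would, in place of code of your own. Each camera call takes 0.05 s, during which the arm holds its last target. There are 200 camera calls.

## Working session

There is one attempt and no reset: what is moved stays moved. The work goes in short steps, Python scripts to look and compute and a tool call to move; the robot and the scene stay as the last step left them, time stands still between calls to the robot, and variables do not carry over. Pictures are saved under pics/ and viewed, about 8 in all and at most 12, crops included, and the job is handed in when it is done.

Besides the shell and the picture viewer there is one more tool, called after "Request:" as a command line: name --argument value ..., lists and objects as JSON in quotes. servo_tool: Moves the arm, as the interface text tells. Its arguments: {"type":"object","properties":{"plan":{"type":"string"},"force":{"type":"number"}},"required":["plan"]}

```bash
mkdir -p pics; cat > h.py <<'E'
import numpy as np,cv2
from station import manip
from scipy.spatial.transform import Rotation as R
def snap(n,f):
    s=manip.observe(); im=manip.snapshot(n); cv2.imwrite('pics/'+f,im[:,:,::-1]); return s,im
def cam(n,s=None):
    c=manip.get_calibration(n); 
    return c
E
python3 - <<'E'
from h import *
for n in ['top','scene']:
    s,im=snap(n,n+'0.png'); print(manip.get_calibration(n))
print(manip.get_calibration('wrist')); print(s)
E
```

```text
{'K': array([[361.47950631,   0.        , 319.88036231],
       [  0.        , 361.47950631, 200.58834785],
       [  0.        ,   0.        ,   1.        ]]), 'k1': -0.027731967276565992, 'position': array([0.2364422 , 0.07789783, 1.07303198]), 'attitude': array([-1.67638861e+02, -3.66780080e-02, -9.71760772e+01])}
{'K': array([[512.79643379,   0.        , 326.43918776],
       [  0.        , 512.79643379, 204.13465128],
       [  0.        ,   0.        ,   1.        ]]), 'k1': 0.0038687865578482007, 'position': array([ 1.18334761, -0.22715022,  1.35435074]), 'attitude': array([-1.48604428e+02, -2.42051043e-02,  6.83383245e+01])}
{'K': array([[304.39281863,   0.        , 325.31407482],
       [  0.        , 304.39281863, 204.52050667],
       [  0.        ,   0.        ,   1.        ]]), 'k1': -0.011000105435437493, 'mount': array([[ 8.97049995e-04, -9.65059257e-01, -2.62030201e-01,
         7.23459304e-02],
       [ 9.99999574e-01,  9.22556046e-04,  2.56778043e-05,
         8.62145132e-04],
       [ 2.16956943e-04, -2.62030112e-01,  9.65059673e-01,
        -1.65777786e-01],
       [ 0.00000000e+00,  0.00000000e+00,  0.00000000e+00,
         1.00000000e+00]])}
{'time': 0.05, 'q': array([ 6.15106601e+01,  7.51502083e+00,  8.53282583e+01, -3.71412068e-04,
        8.72617348e+01, -4.89187170e+00]), 'joint_velocities': array([-0.02454394, -0.06321213, -0.10159991, -0.01013403, -0.12243991,
       -0.00315805]), 'joint_torque': array([ 1.35106893e-03, -5.61783671e+01, -4.93479967e+01,  7.71182799e-02,
        3.04211467e-02, -5.49314041e-05]), 'position': array([0.23988493, 0.54934265, 0.21759815]), 'ee_rot': array([-1.79895337e+02, -8.58551361e-03,  1.56402542e+02]), 'ft_force': array([0.52059171, 0.60140391, 0.97120305]), 'torque': array([ 0.04755055, -0.00463265, -0.02306495]), 'opening': 0.9979226135681606}
```

View pics/top0.png

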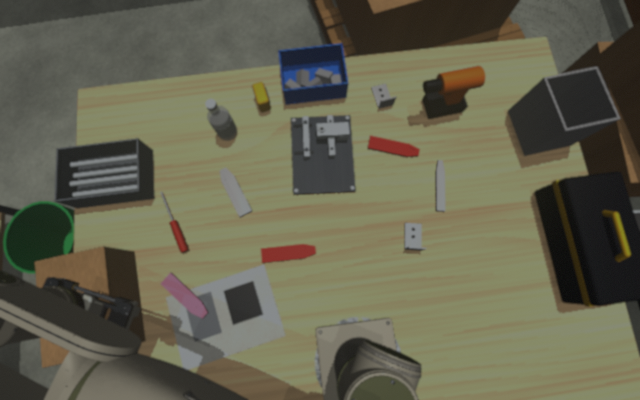

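View pics/scene0.png

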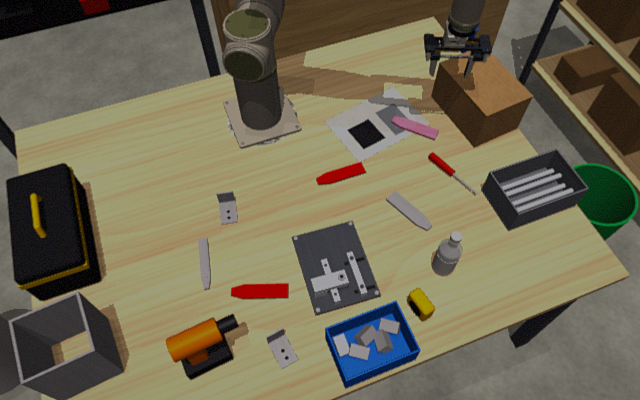

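The top view shows the jig at (323,154) with its apron towards the robot, and the movable fence on the left at (306,137). The wide blade is at (235,192), the narrow one at (440,186) and the screwdriver at (175,222). Next I'll measure by ray casting.

```bash
cat >> h.py <<'E'
def ray(n,uv,z,s=None):
    c=manip.get_calibration(n); K=c['K']
    d=(np.atleast_2d(np.float64(uv))-K[:2,2])/K[0,0]
    r=cv2.undistortPoints(np.atleast_2d(np.float64(uv)).reshape(-1,1,2),K,np.array([c['k1'],0,0,0.])).reshape(-1,2)
    if n=='wrist':
        T=np.eye(4); T[:3,:3]=R.from_euler('xyz',s['ee_rot'],degrees=True).as_matrix(); T[:3,3]=s['position']
        T=T@c['mount']; Rm,p=T[:3,:3],T[:3,3]
    else: Rm,p=R.from_euler('xyz',c['attitude'],degrees=True).as_matrix(),c['position']
    w=np.c_[r,np.ones(len(r))]@Rm.T
    return p+w*((z-p[2])/w[:,2])[:,None]
def comps(mask,amin=60):
    cs,_=cv2.findContours(mask.astype(np.uint8),cv2.RETR_EXTERNAL,cv2.CHAIN_APPROX_NONE)
    return [c for c in cs if cv2.contourArea(c)>amin]
E
python3 - <<'E'
from h import *
for n,boxes in [('top',{'blade':(210,160,262,222),'jig':(285,110,360,200)}),('scene',{'blade':(375,180,440,240),'jig':(285,215,390,320)})]:
    im=cv2.imread('pics/%s0.png'%n); hsv=cv2.cvtColor(im,cv2.COLOR_BGR2HSV)
    for k,(a,b,c,d) in boxes.items():
        h=hsv[b:d,a:c]; m=(h[...,1]<60)&(h[...,2]>95) if k=='blade' else (h[...,1]<70)&(h[...,2]<100)
        for q in sorted(comps(m),key=cv2.contourArea)[-1:]:
            q=q.reshape(-1,2)+[a,b]; w=ray(n,q,.01 if k=='blade' else .012)[:,:2]
            r=cv2.minAreaRect((w*1000).astype(np.float32)); print(n,k,cv2.contourArea(q.astype(np.int32)),r,(cv2.boxPoints(r)).round().tolist())
a=cv2.imread('pics/top0.png')[105:225,205:365]; b=cv2.imread('pics/scene0.png')[180:320,285:445]
cv2.imwrite('pics/c.png',np.vstack([cv2.resize(a,None,fx=2.3*1.7,fy=2.3,interpolation=2)[:,:620],cv2.resize(b,(620,310),interpolation=2)])) if 0 else cv2.imwrite('pics/c.png',np.hstack([cv2.resize(a,None,fx=2.5,fy=2.5,interpolation=2)[:300],cv2.resize(b,None,fx=2.5,fy=2.5,interpolation=2)[:300]]))
E
```

```text
top blade 781.5 ((526.7427978515625, 304.36322021484375), (159.42221069335938, 100.9510498046875), 47.54130935668945) [[436.0, 280.0], [510.0, 211.0], [618.0, 329.0], [543.0, 397.0]]
top jig 3818.0 ((613.53857421875, 22.97308349609375), (188.65382385253906, 252.2061767578125), 85.5528793334961) [[481.0, -61.0], [732.0, -81.0], [747.0, 107.0], [495.0, 127.0]]
scene blade 563.5 ((535.1083374023438, 303.439697265625), (161.50762939453125, 48.367835998535156), 23.965139389038086) [[451.0, 293.0], [471.0, 249.0], [619.0, 314.0], [599.0, 358.0]]
scene jig 5089.5 ((619.7506103515625, 21.44371795654297), (188.7345428466797, 250.10939025878906), 85.5090560913086) [[488.0, -63.0], [737.0, -82.0], [752.0, 106.0], [502.0, 125.0]]
```

View pics/c.png

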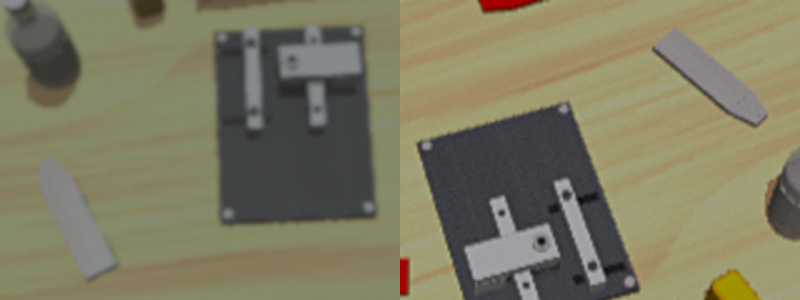

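The blade is at about (0.53, 0.303) with yaw ~24° and its nose away from the robot. The jig's yaw is ~-4.4° and its origin ~(0.600, 0.003). I'll go over the blade for a closer look.

```bash
cat >> h.py <<'E'
def togo(x,y,z,yaw):
    s=manip.observe(); R0=R.from_euler('xyz',s['ee_rot'],degrees=True)
    d=R0.inv().apply(np.array([x,y,z])-s['position'])*1000
    rv=(R0.inv()*R.from_euler('xyz',[180,0,yaw],degrees=True)).as_rotvec()
    print('go',d.round(1),rv.round(4))
E
python3 - <<'E'
from h import *
togo(.52,.3,.17,204)
E
```

```text
go [-356.5 -116.4   47.9] [-1.500e-03 -8.000e-04 -8.306e-01]
```

Request:
servo_tool --plan "-60 -20 0 0 0 -0.14 1;-120 -39 0 0 0 -0.28 1;-180 -59 0 0 0 -0.42 1;-240 -78 15 0 0 -0.56 1;-300 -98 30 0 0 -0.7 1;-356 -116 48 0 0 -0.83 1;-356 -116 48 0 0 -0.83 1;-356 -116 48 0 0 -0.83 1"

```text
time: 1.1
position: [0.5193, 0.3003, 0.1693]
ee_rot: [-180.0, -0.2, -156.2]
ft_force: [-0.5, 0.4, -0.1]
opening: 0.998
```

```bash
python3 - <<'E'
from h import *
s,im=snap('wrist','w1.png'); print(s['position'],s['ee_rot'],s['time'])
hsv=cv2.cvtColor(im,cv2.COLOR_RGB2HSV)
m=(hsv[...,1]<50)&(hsv[...,2]>95)
for q in comps(m,800):
    print(cv2.boundingRect(q),cv2.contourArea(q))
    q=q.reshape(-1,2); w=ray('wrist',q,.01,s)[:,:2]; r=cv2.minAreaRect((w*1000).astype(np.float32)); print(r)
E
```

```text
[0.51933712 0.30029627 0.16927631] [-1.79966778e+02 -1.52864631e-01 -1.56189246e+02] 1.1
(484, 215, 73, 76) 851.5
((511.43292236328125, 527.7426147460938), (87.87834930419922, 79.70594787597656), 76.37908935546875)
(305, 182, 40, 88) 2629.5
((558.4470825195312, 316.26953125), (103.85968017578125, 42.78173828125), 22.86795997619629)
(49, 180, 42, 80) 1397.5
((671.2937622070312, 49.80110168457031), (20.288639068603516, 103.35850524902344), 85.43233489990234)
(306, 128, 42, 49) 1724.5
((481.4888610839844, 284.6541442871094), (51.3703727722168, 41.99036407470703), 21.80350685119629)
(176, 122, 109, 49) 830.5
((516.8909301757812, 190.9673614501953), (119.14412689208984, 10.54002571105957), 89.86602020263672)
```

View pics/w1.png

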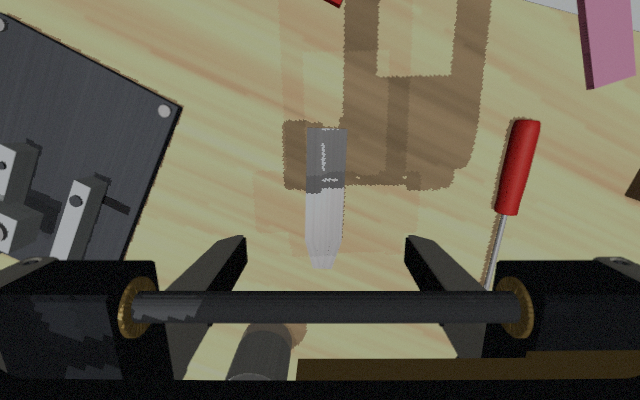

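The blade spans rows 128–269 around column 325, with its tail at the top. The screwdriver is clear, about 150 px to the right. This gives a blade centre of (0.532, 0.306) and yaw 22.5°.

```bash
python3 - <<'E'
from h import *
togo(.529,.3045,.004,202.5)
E
```

```text
go [-10.7  -0.9 165.9] [-0.0005 -0.0017  0.0245]
```

Request:
servo_tool --plan "-11 -1 50 0 0 0.024 1;-11 -1 100 0 0 0.024 1;-11 -1 145 0 -0.002 0.024 1;-11 -1 165.5 0 -0.002 0.024 1;-11 -1 165.5 0 -0.002 0.024 1;-11 -1 165.5 0 -0.002 0.024 0.3;-11 -1 165.5 0 -0.002 0.024 0.3;-11 -1 165.5 0 -0.002 0.024 0.3;-11 -1 165.5 0 -0.002 0.024 0.3;-11 -1 165.5 0 -0.002 0.024 0.3;-11 -1 165.5 0 -0.002 0.024 0.3" --force 50

```text
time: 2.52
position: [0.5294, 0.3043, 0.0043]
ee_rot: [-180.0, 0.0, -157.5]
ft_force: [1.3, -1.3, 0.6]
opening: 0.44
```

Request:
servo_tool --plan "0 0 -40 0 0 0 0.3;0 0 -90 0 0 0 0.3;0 0 -90 0 0 0 0.3"

```text
time: 2.9
position: [0.5322, 0.3057, 0.0989]
ee_rot: [-180.0, 0.5, -157.5]
ft_force: [1.5, 0.9, -5.2]
opening: 0.44
```

```bash
python3 - <<'E'
from h import *
print(manip.observe()['opening'],manip.observe()['ft_force'])
togo(.5577,.0326,.094,175.55)
E
```

```text
0.439559204535101 [ 1.46874008  0.91439342 -5.23170372]
go [  81.1 -262.1    4.3] [0.0015 0.0079 0.4707]
```

Request:
servo_tool --plan "15 -50 0 0 0 0.1 0.3;31 -100 0 0 0 0.2 0.3;47 -150 0 0 0 0.3 0.3;63 -205 2 0 0.004 0.4 0.3;81 -262 4 0 0.008 0.47 0.3;81 -262 4 0 0.008 0.47 0.3;81 -262 4 0 0.008 0.47 0.3;81 -262 4 0 0.008 0.47 0.3"

```text
time: 3.9
position: [0.557, 0.0339, 0.0933]
ee_rot: [179.9, -0.1, 175.7]
ft_force: [0.1, 0.2, -5.9]
opening: 0.442
```

```bash
python3 - <<'E'
from h import *
s,im=snap('wrist','w2.png'); print(s['position'],s['ee_rot'],s['time'])
snap('scene','s2.png');snap('top','t2.png')
a=cv2.imread('pics/scene0.png')[200:320,270:400]
b=cv2.imread('pics/s2.png')[170:320,250:410]
cv2.imwrite('pics/c2.png',np.vstack([cv2.resize(cv2.imread('pics/w2.png'),(480,300)),cv2.resize(b,(480,300),interpolation=2)]) if 0 else np.hstack([cv2.imread('pics/w2.png')[:, 120:520],cv2.resize(b,(400,375),interpolation=2)[np.r_[0:375,[374]*25]]]))
E
```

```text
[0.55695989 0.03394921 0.09326401] [ 1.79903059e+02 -1.23109891e-01  1.75687279e+02] 3.9
```

View pics/c2.png

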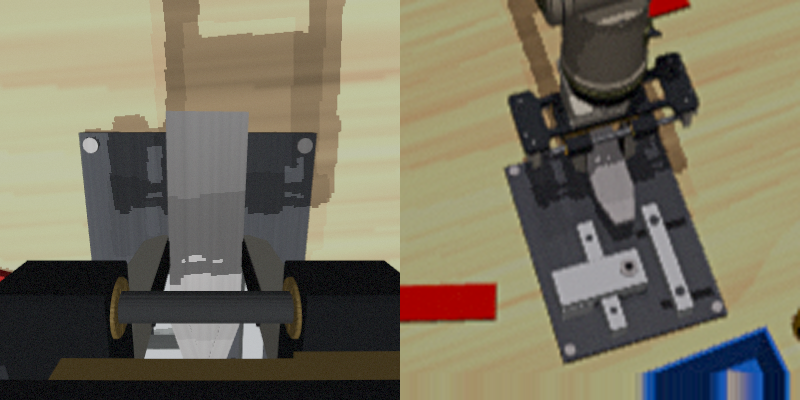

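The wrist view shows the apron edge at row ~132 between columns ~198 and ~436, with the blade tail over it at columns 287–367, row 111. I'll refine the jig and blade poses from these edges.

```bash
python3 - <<'E'
from h import *
s=manip.observe(); im=cv2.imread('pics/w2.png'); hsv=cv2.cvtColor(im,cv2.COLOR_BGR2HSV)
g=im.astype(int); 
# plate near edge: largest green step per column
gy=cv2.Sobel(hsv[...,1],cv2.CV_32F,0,1,ksize=3)
def edge_rows(cols,a,b): return [(c,a+int(np.argmin(gy[a:b,c]))) for c in cols]
e1=edge_rows(list(range(210,275,4))+list(range(380,425,4)),120,145)
W=ray('wrist',e1,.012,s)[:,:2]*1e3
v=cv2.fitLine(W.astype(np.float32),cv2.DIST_HUBER,0,.01,.01).ravel(); print('edge dir',np.degrees(np.arctan2(v[1],v[0])),v[2:])
gx=cv2.Sobel(hsv[...,1],cv2.CV_32F,1,0,ksize=3)
L=[(185+int(np.argmin(gx[r,185:225])),r) for r in range(140,225,5)]
Rr=[(415+int(np.argmax(gx[r,415:450])),r) for r in range(140,225,5)]
for P in (L,Rr):
    w=ray('wrist',P,.012,s)[:,:2]*1e3; q=cv2.fitLine(w.astype(np.float32),cv2.DIST_HUBER,0,.01,.01).ravel(); print('side',P[0],P[-1],np.degrees(np.arctan2(q[1],q[0])),q[2:],w[0],w[-1])
# blade tail
print('tail', (ray('wrist',[(287,111),(367,111)],s['position'][2]+.006,s)*1e3).round(1))
print('corners',(ray('wrist',[(198.5,132),(436,132)],.012,s)*1e3).round(1), e1[0],e1[-1])
# screws: bright blobs
E
```

```text
edge dir 85.74811 [492.04257   23.309711]
side (199, 140) (207, 220) -4.521059 [529.33264 -64.72103] [491.92317768 -61.62562044] [558.88357478 -66.96224592]
side (436, 140) (428, 220) -4.4431934 [534.1405  124.99251] [505.98081465 127.35462037] [572.95194773 121.85606014]
tail [[478.9  21.2 100.1]
 [481.9  61.3 100.1]]
corners [[485.7 -60.9  12. ]
 [499.7 127.2  12. ]] (210, 132) (424, 132)
```

Request:
servo_tool --plan "-6 -0.5 40 0 0 0 0.3;-6 -0.5 65 0 0 0 0.3;-6 -0.5 75 0 0 0 0.3;-6 -0.5 76.5 0 0 0 0.3;-15 -0.5 76.5 0 0 0 0.3;-24 -0.5 76.5 0 0 0 0.3;-24 -0.5 76.5 0 0 0 0.3"

```text
time: 4.92
position: [0.5832, 0.0315, 0.0187]
ee_rot: [179.9, 0.1, 175.7]
ft_force: [-0.8, -0.2, -4.6]
opening: 0.446
```

```bash
cat >> h.py <<'E'
O=np.array([600.9,4.8]);X=np.array([.99705,-.0767]);Y=np.array([.0767,.99705])
def jig(p): p=np.asarray(p)*1000; return np.round([(p[...,:2]-O)@X,(p[...,:2]-O)@Y],1)
E
python3 - <<'E'
from h import *
s,im=snap('wrist','w3.png'); print(jig(s['position']),s['position'],s['ee_rot'],s['ft_force'],s['opening'])
snap('scene','s3.png')
b=cv2.imread('pics/s3.png')[170:320,250:410]
cv2.imwrite('pics/c3.png',np.hstack([cv2.imread('pics/w3.png')[:, 120:520],cv2.resize(b,(400,375),interpolation=2)[np.r_[0:375,[374]*25]]]))
E
```

```text
[-19.7  25.3] [0.58318624 0.03152027 0.01869475] [1.79911916e+02 9.39580313e-02 1.75690843e+02] [-0.76819623 -0.21151445 -4.63303741] 0.4455478573022079
```

View pics/c3.png

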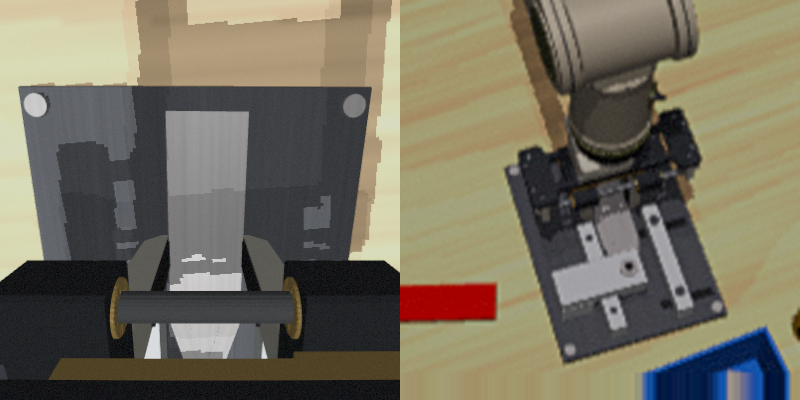

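The blade is on the apron with its nose in the gap and its tail at columns 286–369, row 111, well aligned. I'll set it down, release, and move behind the tail with the fingers shut.

Request:
servo_tool --plan "0 0 2.3 0 0 0 0.3;0 0 2.3 0 0 0 0.3;0 0 2.3 0 0 0 0.7;0 0 2.3 0 0 0 0.7;0 0 2.3 0 0 0 0.7;0 0 -30 0 0 0 0.7;0 0 -50 0 0 0 0.3;50 0 -50 0 0 0 0;105 0 -50 0 0 0 0;105 0 -20 0 0 0 0;105 0 0 0 0 0 0;105 0 2.5 0 0 0 0" --force 20

```text
time: 6.52
position: [0.4759, 0.0395, 0.0145]
ee_rot: [179.9, -0.1, 175.7]
ft_force: [-0.3, -0.2, 0.1]
opening: 0.104
```

```bash
python3 - <<'E'
from h import *
s,im=snap('wrist','w4.png'); print(jig(s['position']),s['position'],s['ee_rot'],s['ft_force'],s['opening'])
snap('scene','s4.png')
b=cv2.imread('pics/s4.png')[170:320,250:410]
cv2.imwrite('pics/c4.png',np.hstack([cv2.imread('pics/w4.png')[:, 120:520],cv2.resize(b,(400,375),interpolation=2)[np.r_[0:375,[374]*25]]]))
E
```

```text
[-127.3   25.1] [0.47593511 0.03953912 0.01452553] [ 1.79919519e+02 -1.32359531e-01  1.75694589e+02] [-0.25090505 -0.21698308  0.11252121] 0.10427258932773038
```

View pics/c4.png

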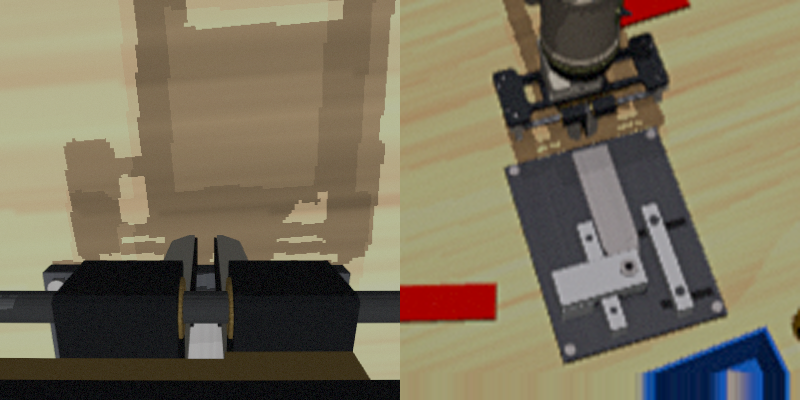

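The blade's nose is under the bush arm and its tail is clear on the apron. The shut fingers are behind it, so I'll push now.

Request:
servo_tool --plan "-10 0 -1.5 0 0 0 0;-22 0 -1.5 0 0 0 0;-32 0 -1.5 0 0 0 0;-42 0 -1.5 0 0 0 0;-52 0 -1.5 0 0 0 0;-62 0 -1.5 0 0 0 0;-72 0 -1.5 0 0 0 0;-82 0 -1.5 0 0 0 0;-92 0 -1.5 0 0 0 0;-100 0 -1.5 0 0 0 0;-107 0 -1.5 0 0 0 0;-107 0 -1.5 0 0 0 0"

```text
time: 8.12
position: [0.5851, 0.0313, 0.0175]
ee_rot: [179.9, 0.0, 175.7]
ft_force: [-0.6, -0.3, 0.9]
opening: 0.004
```

```bash
python3 - <<'E'
from h import *
s=manip.observe(); print(jig(s['position']),s['position'],s['ee_rot'],s['ft_force'],s['opening'])
s,_=snap('wrist','w5.png')
snap('scene','s5.png')
b=cv2.imread('pics/s5.png')[190:320,270:400]
cv2.imwrite('pics/c5.png',np.hstack([cv2.imread('pics/w5.png')[200:, 220:420],cv2.resize(b,(600,600),interpolation=2)[np.r_[0:200]+0] if 0 else cv2.resize(b,(400,400),interpolation=2)[:200]]) if 0 else cv2.resize(b,(600,600),interpolation=2))
E
```

```text
[-17.8  25.2] [0.58506976 0.031334   0.0174913 ] [1.79914119e+02 2.56551811e-03 1.75689074e+02] [-0.64520293 -0.28870437  0.93264447] 0.0037034974137257304
```

View pics/c5.png

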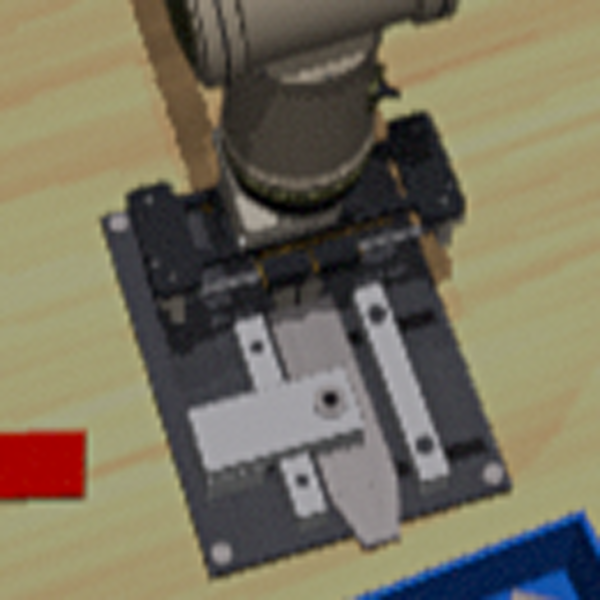

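The blade is inside with its nose protruding past the fences. I'll back off and measure how much push is left.

Request:
servo_tool --plan "12 0 0 0 0 0 0;60 0 -20 0 0 0 0;100 0 -70 0 0 0 0;110 0 -110 0 0 0 0;110 0 -110 0 0 0 0"

```text
time: 8.85
position: [0.4768, 0.0396, 0.1314]
ee_rot: [179.9, 0.5, 175.7]
ft_force: [0.6, -0.9, -0.0]
opening: 0.001
```

```bash
python3 - <<'E'
from h import *
s,_=snap('wrist','w6.png'); print(s['position'],jig(s['position']))
snap('scene','s6.png')
b=cv2.imread('pics/s6.png')[210:310,280:390]
cv2.imwrite('pics/c6.png',np.hstack([cv2.resize(b,(440,400),interpolation=2),cv2.imread('pics/w6.png')[:,145:505]]))
E
```

```text
[0.47682854 0.03958463 0.13144038] [-126.4   25.2]
```

View pics/c6.png

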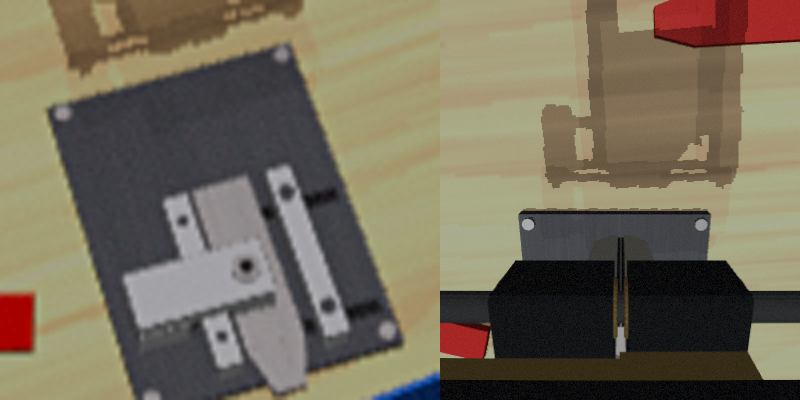

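In the left panel the tail corners are at crop (193,191) and (249,177), the nose is at (272–306, 392), and the fence entry corners are at (164–187,195) and (268–291,168).

```bash
python3 - <<'E'
from h import *
f=lambda l,z: print(jig(ray('scene',np.array(l)/4+[280,210]-0.4,z)/1000*1000).T.tolist() if 0 else [jig(p).tolist() for p in ray('scene',np.array(l)/4+[280,210]-0.4,z)])
print('tail');f([(193,191),(249,177)],.022)
print('nose');f([(277,394),(304,386)],.022)
print('fixed fence entry');f([(164,199),(187,192)],.038)
print('mov fence entry/far');f([(267,172),(291,165),(351,328)],.038)
print('plate screws');f([(63,113),(282,54)],.012)
E
```

```text
tail
[[-6.2, 6.1], [-4.8, 47.9]]
nose
[[155.2, 15.3], [155.3, 34.6]]
fixed fence entry
[[0.9, -17.6], [0.5, -0.5]]
mov fence entry/far
[[2.5, 58.5], [2.3, 76.6], [131.1, 75.9]]
plate screws
[[-99.6, -65.0], [-99.0, 105.1]]
```

The tail is 5–6 mm short of flush, so I'll push the TCP to jig x ≈ -12.

Request:
servo_tool --plan "-45 0 20 0 -0.008 0 0;-85 0 60 0 -0.008 0 0;-88 0 105 0 -0.008 0 0;-88 0 114 0 -0.008 0 0;-100 0 114 0 -0.008 0 0;-108 0 114 0 -0.008 0 0;-111 0 114 0 -0.008 0 0;-114 0 114 0 -0.008 0 0;-114 0 114 0 -0.008 0 0;-114 0 114 0 -0.008 0 0"

```text
time: 10.2
position: [0.5881, 0.0312, 0.0132]
ee_rot: [179.9, 0.5, 175.7]
ft_force: [-2.2, 0.3, -2.5]
opening: 0.004
```

```bash
python3 - <<'E'
from h import *
s=manip.observe(); print(jig(s['position']),s['position'],s['ee_rot'],s['ft_force'],s['opening'])
E
```

```text
[-14.8  25.3] [0.5881296  0.03118515 0.01319603] [179.91054521   0.49794419 175.69752369] [-2.16787788  0.28646872 -2.46140905] 0.004260445224740213
```

Request:
servo_tool --plan "0 0 -3 0 -0.008 0 0;-2 0 -3 0 -0.008 0 0;-3.3 0 -3 0 -0.008 0 0;-3.3 0 -3 0 -0.008 0 0;-3.3 0 -3 0 -0.008 0 0"

```text
time: 10.82
position: [0.5912, 0.031, 0.0163]
ee_rot: [179.9, 0.9, 175.7]
ft_force: [-4.5, -0.8, 2.6]
opening: 0.005
```

Request:
servo_tool --plan "10 0 0 0 0 0 0;12 0 -45 0 0.015 0 0;0 20 -75 0 0.015 0 0;-30 50 -75 0 0.015 0 0;-77 85 -75 0 0.015 0 0;-77 85 -75 0 0.015 0 0;-77 85 -40 0 0.015 0 0;-77 85 -12 0 0.015 0 0;-77 85 -7 0 0.015 0 0;-77 85 -7 0 0.015 0 0"

```text
time: 12.08
position: [0.6743, 0.1096, 0.0255]
ee_rot: [179.9, 0.1, 175.7]
ft_force: [1.0, 0.1, 1.3]
opening: 0.007
```

```bash
python3 - <<'E'
from h import *
s,_=snap('scene','s7.png'); print(jig(s['position']),s['position'],s['ee_rot'],s['ft_force'],s['opening'])
b=cv2.imread('pics/s7.png')[210:310,280:390]
cv2.imwrite('pics/c7.png',cv2.resize(b,(660,600),interpolation=2))
E
```

```text
[ 65.1 110.2] [0.67429652 0.10964327 0.02554856] [1.79908835e+02 1.10480086e-01 1.75683018e+02] [0.9900834  0.0905117  1.26403157] 0.007384222832727185
```

View pics/c7.png

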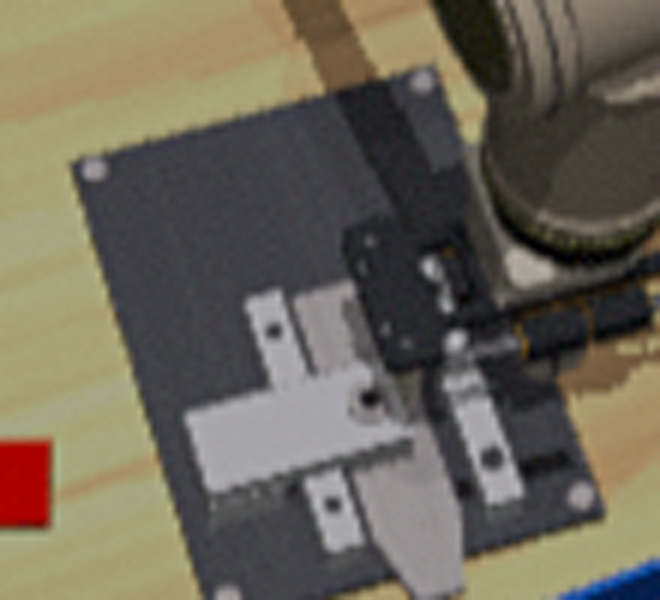

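The tail looks flush with the fences and the fingers are beside the movable fence. I'll close it gradually.

Request:
servo_tool --plan "0 -6 0 0 0 0 0;0 -12 0 0 0 0 0;0 -15 0 0 0 0 0;0 -18 0 0 0 0 0;0 -21 0 0 0 0 0;0 -24 0 0 0 0 0;0 -26 0 0 0 0 0"

```text
time: 13.0
position: [0.673, 0.0841, 0.0264]
ee_rot: [179.9, 0.2, 175.7]
ft_force: [0.4, 3.3, 0.7]
opening: 0.008
```

Request:
servo_tool --plan "0 -1 0 0 0 0 0;0 -2 0 0 0 0 0;0 -3 0 0 0 0 0;0 -4 0 0 0 0 0;0 -4 0 0 0 0 0"

```text
time: 13.62
position: [0.6728, 0.08, 0.0264]
ee_rot: [179.9, 0.2, 175.7]
ft_force: [1.5, 2.6, -0.9]
opening: 0.004
```

```bash
python3 - <<'E'
from h import *
s,im=snap('scene','s8.png'); print(jig(s['position']),s['position'],s['ee_rot'],s['ft_force'])
g=lambda p,z:[jig(q).tolist() for q in ray('scene',p,z)]
# movable fence bright top pixels near far half
hsv=cv2.cvtColor(im,cv2.COLOR_RGB2HSV); 
m=np.zeros((400,640),bool); v=hsv[...,2]
for y in range(275,295):
    r=v[y,340:375]; print(y,r.tolist()) if y in (280,286) else None
E
```

```text
[65.9 80.5] [0.67276352 0.07999105 0.02640265] [179.87484496   0.19261345 175.69281477] [ 1.49466055  2.56846594 -0.91735219]
280 [129, 125, 131, 147, 171, 170, 171, 170, 117, 105, 109, 99, 105, 172, 173, 170, 169, 171, 175, 97, 46, 49, 67, 67, 68, 67, 66, 69, 69, 68, 64, 68, 65, 63, 68]
286 [75, 71, 73, 76, 90, 85, 110, 108, 109, 135, 139, 138, 137, 111, 89, 171, 142, 76, 63, 70, 113, 140, 70, 61, 65, 56, 56, 58, 44, 37, 30, 26, 32, 24, 31]
```

Request:
servo_tool --plan "0 -1 0 0 0 0 0;0 -2 0 0 0 0 0;0 -2 0 0 0 0 0"

```text
time: 14.05
position: [0.6726, 0.0787, 0.0264]
ee_rot: [179.8, 0.2, 175.7]
ft_force: [0.1, 4.6, 1.0]
opening: 0.005
```

Request:
servo_tool --plan "0 -1 0 0 0 0 0;0 -2 0 0 0 0 0;0 -2 0 0 0 0 0"

```text
time: 14.42
position: [0.6725, 0.0774, 0.0264]
ee_rot: [179.8, 0.2, 175.7]
ft_force: [0.9, 4.8, -0.5]
opening: 0.007
```

```bash
python3 - <<'E'
from h import *
s,im=snap('scene','s8.png'); print(jig(s['position']),s['ft_force'])
b=cv2.imread('pics/s8.png')[210:310,280:390]
cv2.imwrite('pics/c8.png',cv2.resize(b,(660,600),interpolation=2))
E
```

```text
[65.8 77.8] [ 0.89851125  4.78123048 -0.49539107]
```

View pics/c8.png

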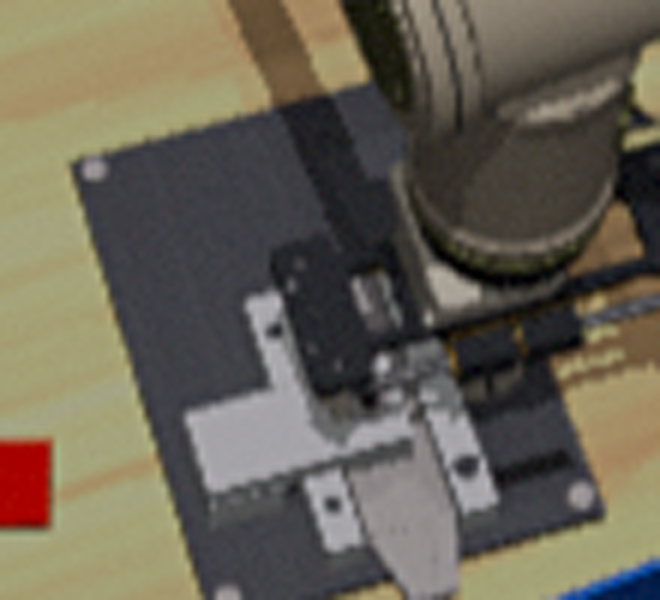

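Contact force is up to ~4.8 N, so the blade is now being pushed along too. I'll continue until the force shows a firm stop.

Request:
servo_tool --plan "0 -1 0 0 0 0 0;0 -2 0 0 0 0 0;0 -2.5 0 0 0 0 0;0 -2.5 0 0 0 0 0"

```text
time: 14.98
position: [0.6724, 0.0756, 0.0265]
ee_rot: [179.7, 0.2, 175.7]
ft_force: [-0.4, 5.8, -0.2]
opening: 0.007
```

Request:
servo_tool --plan "0 -1 0 0 0 0 0;0 -2 0 0 0 0 0;0 -2.5 0 0 0 0 0;0 -2.5 0 0 0 0 0"

```text
time: 15.48
position: [0.6723, 0.0739, 0.0265]
ee_rot: [179.7, 0.2, 175.8]
ft_force: [1.4, 5.8, 0.0]
opening: 0.008
```

Request:
servo_tool --plan "0 -1 0 0 0 0 0;0 -2 0 0 0 0 0;0 -2.5 0 0 0 0 0;0 -2.5 0 0 0 0 0"

```text
time: 15.98
position: [0.6722, 0.0735, 0.0265]
ee_rot: [179.5, 0.2, 175.8]
ft_force: [0.5, 9.1, -0.5]
opening: 0.003
```

Request:
servo_tool --plan "0 -2 0 0 0 0 0;0 -4 0 0 0 0 0;0 -4 0 0 0 0 0"

```text
time: 16.35
position: [0.6722, 0.0734, 0.0266]
ee_rot: [179.2, 0.3, 175.9]
ft_force: [2.7, 17.1, -1.1]
opening: 0.002
```

Request:
servo_tool --plan "0 -2 0 0 0 0 0;0 -4 0 0 0 0 0;0 -4 0 0 0 0 0"

```text
time: 16.73
position: [0.6722, 0.0734, 0.0267]
ee_rot: [178.9, 0.3, 175.9]
ft_force: [2.7, 18.0, -2.0]
opening: 0.007
```

That is a firm stop: 18 N with no movement. I'll back off, lift clear and check.

Request:
servo_tool --plan "0 6 0 0 0 0 0;0 25 0 0 0 0 0;0 35 0 0 0 0 0;0 40 -50 0 0 0 0;0 90 -110 0 0 0 0;0 150 -130 0 0 0 0;0 200 -130 0 0 0 0;0 200 -130 0 0 0 0"

```text
time: 17.73
position: [0.6851, 0.276, 0.1617]
ee_rot: [178.8, 0.4, 176.2]
ft_force: [0.2, -1.1, -0.6]
opening: 0.005
```

```bash
python3 - <<'E'
from h import *
s,im=snap('scene','s9.png'); snap('top','t9.png'); print(s['position'],s['ft_force'])
b=cv2.imread('pics/s9.png')[210:310,280:390]
cv2.imwrite('pics/c9.png',cv2.resize(b,(660,600),interpolation=2))
E
```

```text
[0.68506716 0.27595521 0.16169911] [ 0.23167976 -1.05591127 -0.57299558]
```

View pics/c9.png

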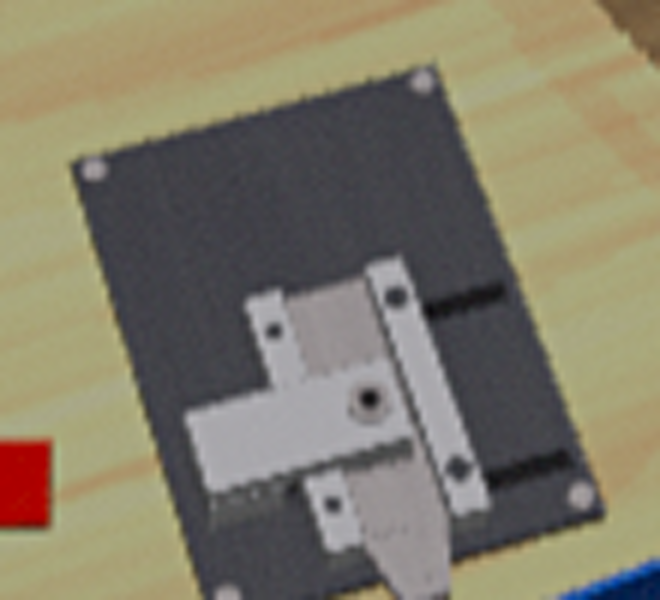

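The fence is closed against the blade. Tail corners are at crop (287,296) and (368,276), and the fence's inner entry corner is at (365,266).

```bash
python3 - <<'E'
from h import *
def f(n,l,z): print(n,[jig(p).tolist() for p in ray('scene',np.array(l)/6+[280,210]-0.4,z)])
f('tail',[(287,296),(368,277)],.022)
f('fixed entry',[(246,299),(281,289)],.038)
f('mov entry/outer far',[(365,266),(401,256),(489,502)],.038)
f('nose',[(410,606),(447,597)],.022)
E
```

```text
tail [[-1.8, 3.5], [0.2, 43.5]]
fixed entry [[1.2, -17.6], [1.1, -0.4]]
mov entry/outer far [[1.5, 41.1], [1.5, 59.1], [130.5, 58.1]]
nose [[161.1, 10.7], [162.1, 28.0]]
```

Gap is ~41.5 mm and the tail is flush within ~2 mm. Handing in.

```bash
python3 -c "
from station import manip
print(manip.hand_in())"
```

```text
the job is handed in; nothing more can be done
None
```

The wide blade is in the jig, nose first under the bush arm, with the movable fence closed against it. I handed the job in at about 18 s of the 67 s allowed; it reported no verdict.

**How it went:** I gripped the blade and set it on the apron with its nose between the fences. I then pushed it in at the tail with shut fingers, in two pushes with a look between them. The movable fence was pushed closed until it stopped firmly, at about 18 N with no further movement. The arm then backed off and lifted clear.

**Last checks, from the scene camera:**
- **Gap:** the fence's inner corner read 41.1 mm and the fixed fence's −0.4 mm, so about 41.5 mm for the 42 mm blade.
- **Flushness:** the tail corners read jig x −1.8 and +0.2 mm, and the fence ends +1.1 to +1.5 mm. That puts the tail about 2 mm short of flush.
- **Disagreement:** the nose at about 161.6 mm suggests the tail is 1–2 mm further in, and the finger position when pushing put it about flush. All three estimates are within the 5 mm tolerance.
- **Contact:** the force reading was near zero once the arm was clear.

I did not re-measure the narrow blade or the screwdriver; the arm's path kept clear of both.

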